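Vent the vacuum desiccator, weigh the dried soap bar and lay it in the curing tray

TASK

Let the air into the vacuum desiccator by turning the vent tap on its lid fully open, and only then lift the lid off and set it down flat, the same way up, in the middle of the round cork mat, leaving it there. Take the soap bar out and weigh it: set it flat in the middle of the scale's steel plate and let go of it for a second; then take it again and lay it flat in the tray's one empty, paper-lined cell, lengthwise along the cell and half-way along it. Drop neither the lid nor the bar, and do not disturb the other two soap bars or knock or shift the jars, vials, cup and weight standing about.

Things in the scene. Friction and masses are not known exactly. Their poses are not given: they have to be found in the camera images.
- pot_rim (a point): Centre of the rim of the heavy round aluminium desiccator pot (fixed), 180 mm across, rim 78 mm above the table. Mouth 144 mm across (an inward lip 5 mm thick; 160 mm inside). z is up; x is the line along which the soap bar lies inside.
- pot_floor (a point): Centre of the pot's inner floor, 25 mm above the table, 53 mm below the rim; x as the pot's. Two upright steel end plates stand on it, 40 mm wide (y), 36 mm high, 4 mm thick, inner faces at x = +-31 mm: only 3 mm from the bar's ends, so that in the pot the bar can be gripped only across its 36 mm width (along y).
- tray: Fixed wooden tray, 136 mm long (x), 162 mm wide (y); origin at the centre of its underside. Three equal cells side by side along y, 52 mm apart, each 46 mm wide and 126 mm long inside, floor 6 mm above the table. Long walls 6 mm thick, tops 46 mm above the table (higher than a bar's top); end walls only 20 mm high.
- lid_knob (a point): Loose lid, 0.42 kg: clear disc 176 mm across, 10 mm thick; black round knob at its centre, 32 mm across in its upper 21 mm, 30 mm tall. This point: on the axis, 12 mm below the knob's top, 28 mm above the disc's underside. A foot 140 mm across, 12 mm high hangs below into the pot; set down, the lid rests on it, this point 40 mm above the surface. x points from knob to tap.
- tap_grip (a point): Centre of the black bar handle of the vent tap: 44 mm long (its own x axis), 10 mm wide (y), 16 mm high, on a brass stem on the lid, 52 mm from the knob's axis. This point is 50 mm above the disc's upper face (the knob's top is 30 mm above that face). It turns with the tap, about the vertical through this point.
- tap (a joint): Angle of the vent tap, rad: 0 = shut (handle along the line from knob to tap); grows as it turns clockwise seen from above, to a stop at 1.45 = fully open (counts from 1.2). Starts at 0 to 0.15; friction about 0.04 N m, stays where left. Below about 1 rad the seal still holds the lid at the tap side; prising it up then is a failure.
- bar_mid (a point): The soap bar to be handled, cream, 56 mm long (x) by 36 mm wide (y) by 30 mm high (z), about 75 g; this point is its centre. It starts inside the pot under the lid, flat on the pot's floor.
- scale_plate (a point): Centre of the top of the scale's steel plate, 116 mm square, 27 mm above the table. The scale is fixed, black; its control panel with the display lies on the plate's -x side, 7 mm lower than the plate.
- mat_top (a point): Centre of the top of the fixed round cork mat, 196 mm across, 4 mm thick.
- liner: White paper liner, fixed, 120 x 42 mm, 1.5 mm thick, on the floor of the tray's one empty cell; origin at the centre of its underside, 6 mm above the table; its top is 7.5 mm above the table. x runs along the cell, y across it. A bar laid here lengthwise has only 5 mm at each side, so here it can be gripped only over its 56 mm length.
- bar_b_mid (a point): Centre of another soap bar of the same size that fills one of the tray's other cells; leave alone.
- bar_c_mid (a point): Centre of the third soap bar of the same size, in the remaining cell; leave alone.
- jar_a: Bystander: clear glass jar, 54 mm across, 44 mm high; origin at its foot.
- jar_b: Bystander: red-brown jar, 52 mm across, 38 mm high; origin at its foot.
- vial_a: Bystander: amber vial, 30 mm across, 68 mm high; origin at its foot.
- vial_b: Bystander: amber vial, 34 mm across, 70 mm high; origin at its foot.
- cup: Bystander: white ceramic cup, 54 mm across, 48 mm high; origin at its foot.
- weight: Bystander: steel knobbed weight, 36 mm across, 50 mm high; origin at its foot.
There are look-alikes about, which are no part of the job. Of the things shaped like the part that bears mat_top, the cork one is meant.

How it is judged:
By the outcome, as a careful person would: the job done as asked, in the order asked, and still so for the second after the job is handed in, with the robot touching nothing.
It also fails if it takes over 72 s, if anything falls off the work surface, if the arm or the gripper's body presses on something with over 40 N, if the wrist force passes 120 N, or if a joint passes its speed limit or range.

ROBOT

A 7-joint arm with a two-finger parallel gripper is mounted at the origin on the work surface. World frame = base frame: x ahead of the robot, y to its left, z up, the work surface at z = 0. Lengths are in m, angles in rad, forces in N, time in s.
With the tool pointing down it reaches from about 0.35 to 0.775 m from the base axis. Payload 3.1 kg.
Tool frame: the origin (TCP) lies at the very end of the fingers, on their centre line; the grasp point (between the pads) lies 19 mm behind it; z points along the fingers, y is the direction in which the jaws open and shut (so a half turn about z gives the same grasp; the last joint's range is limited). The gripper opens to 85 mm and grips with 20 to 120 N. Pads are 22 mm wide; open, the fingers measure 114 mm over their backs; the gripper's body (76 mm by 85 mm) begins 54 mm behind the grasp point. The pads swing forward as they close: fully open they stand 13 mm farther back than shut.
Start: joints at [1.141, 0.311, 0.014, 1.512, -0.004, 1.319, -0.027], TCP at [0.208, -0.509, 0.231] pointing down, gripper open.
Joint ranges: [-2.7, 2.7], [-0.3, 1.91], [-1.27, 1.3], [0.12, 2.57], [-1.44, 4.58], [0.2, 2.03], [-3.05, 3.05]. Speed limits (rad/s): [2.79, 2.79, 3.14, 3.14, 3.14, 3.14, 3.14].

INTERFACE

Orientations are given as a 3x3 rotation matrix whose columns are the frame's x, y, z axes.
In Python, from workcell import * gives the robot as it stands. The module is installed in compiled form; this text tells all that it offers.
- The arm moves only by the tool apply_moves, never from a script. Its argument "targets" is a list that holds one entry, the list of rows, each a list of 7 numbers: the turn, a rotation vector about the tool's x, y, z in degrees, then the shift along the tool's x, y, z in m, then the closure, from 0 (fully open) to 1 (shut). In form: [[[wx, wy, wz, dx, dy, dz, grip], ...]]. A call has 1 to 12 rows; each row is the pose to reach, as a shift and turn from the pose measured when the call began, along the tool's axes at that moment; what a row does not reach only later rows make up. A row lasts 1/8 s, in which the tool goes at most 62.5 mm and 10.7 degrees, less where a joint would pass 70% of its speed; a pose out of reach is approached as far as the arm can. A call with a gripper value outside its range is refused whole. The fingers move at their own pace and stop on an object; "force" is the grip in N (left out, the last holds). Time passes only in rows, so rows that repeat a pose let the fingers close. It gives the time, the measured TCP pose, the force and the opening at its end, in the units of the state.
- read_state(): the state, without advancing time (a new reading comes with each control period).
- camera(name): name is "scene" or "top" or "wrist"; returns a dict with "color" (400x640x3 uint8, red, green, blue), "z_map" (400x640 float32, m along the optical axis (not along the pixel's ray), 0 where there is no reading), "camera_matrix" (3x3 intrinsics, pixels), "extrinsics" (4x4, takes a point from world to camera coordinates). Camera axes: x right, y down, z forward; pixel columns grow to the right and rows downward; lengths in m; the calibration is good to about 2 mm. A picture is of the moment at which its call begins.
- sign_off(): hands the job in, once; it reports no verdict.
Trained networks look in a picture, given as the dict that the camera call returned (one of the last four; its "shot" number tells which), for a name from the list of things; names that differ only in an ending like _2 or _b are one class to them, and where a whole thing is asked for, a point or a joint stands for the part that bears it (a point fixed in the world has none). Each returns a list of dicts, best first, with "conf" (0 to 1); they miss things now and then, are a little off and sometimes report something else, mostly with a low value. They report only what shows in the picture. A call takes as long as a camera call. They do not tell look-alikes from the thing itself.
- find_in(label, picture): "location" ([x, y, z] in m, in the coordinates of the camera as it stood for that picture, good to about 4 mm: the middle of the surface that is visible of it).
The state is a dict: "time_s": time; "q": joint angles; "joint_vel": joint speeds; "effort": joint torques, N m; "tcp_pos": TCP position; "ee_rot": TCP orientation; "contact_force": force on the tool from outside, world axes, zero at the start; "torque": the same for the moment, N m; "gripper_width": opening from 0.0 (shut) to 1.0 (fully open).
Only numpy, scipy, OpenCV 4.12 (cv2) and the standard library are available. Lean on these libraries where they do the work, as an engineer would, in place of code of your own. Each camera call takes 0.05 s, during which the arm holds its last target. There are 200 camera calls.

## Working session

There is one attempt and no reset: what is moved stays moved. The work goes in short steps, Python scripts to look and compute and a tool call to move; the robot and the scene stay as the last step left them, time stands still between calls to the robot, and variables do not carry over. Pictures are saved under pics/ and viewed, about 8 in all and at most 12, crops included, and the job is handed in when it is done.

Besides the shell and the picture viewer there is one more tool, called after ">>>" in YAML: its name, and indented under it one key for each argument. apply_moves: Moves the arm, as the interface text tells. Its arguments: {"type":"object","properties":{"targets":{"type":"array","items":{"type":"array","items":{"type":"array","items":{"type":"number"}}}},"force":{"type":"number"}},"required":["targets"]}

```bash
mkdir -p pics; cat > h.py <<'E'
from workcell import *
import numpy as np, cv2
def save(c,n,crop=None,k=1):
    im=c["color"][:,:,::-1]
    if crop: a,b,d,e=crop; im=im[b:e,a:d]
    if k!=1: im=cv2.resize(im,None,fx=k,fy=k,interpolation=cv2.INTER_CUBIC)
    cv2.imwrite("pics/"+n+".png",im)
def towld(c,p):
    E=np.array(c["extrinsics"]); return E[:3,:3].T@(np.asarray(p)-E[:3,3])
def px(c,w):
    E=np.array(c["extrinsics"]); p=c["camera_matrix"]@(E[:3,:3]@np.asarray(w)+E[:3,3]); return p[:2]/p[2]
def pxz(c,u,v,z):  # pixel ray with world plane z
    E=np.array(c["extrinsics"]); d=E[:3,:3].T@np.linalg.inv(c["camera_matrix"])@[u,v,1]; o=-E[:3,:3].T@E[:3,3]
    return o+d*(z-o[2])/d[2]
def cloud(c):
    z=c["z_map"]; v,u=np.indices(z.shape); K=np.linalg.inv(c["camera_matrix"])
    P=np.stack([u,v,np.ones_like(u)],-1)@K.T*z[...,None]
    E=np.array(c["extrinsics"]); W=(P-E[:3,3])@E[:3,:3]; W[z==0]=np.nan; return W
def finds(c,names):
    for n in names:
        for r in find_in(n,c)[:4]:
            w=towld(c,r["location"]); print(n,round(r["conf"],2),w.round(4),px(c,w).round())
E
python3 - <<'E'
from h import *
s=read_state(); print(s["time_s"],s["tcp_pos"],np.round(s["ee_rot"],3).tolist())
c=camera("top"); d=camera("scene")
save(c,"top0",None,1.25); save(d,"scene0",None,1.25)
N="pot_rim tray lid_knob tap_grip tap bar_mid scale_plate mat_top liner jar_a vial_a cup weight".split()
finds(c,N); print("--scene"); finds(d,N); print(read_state()["time_s"])
E
```

```text
0.0 [ 0.20769919 -0.50848797  0.2302079 ] [[0.926, 0.378, -0.001], [0.378, -0.926, 0.002], [-0.0, -0.002, -1.0]]
pot_rim 0.66 [0.3796 0.3108 0.0384] [264. 239.]
tray 0.82 [ 0.5941 -0.1231  0.0187] [384. 176.]
lid_knob 0.93 [0.4443 0.3617 0.0883] [247. 219.]
tap_grip 0.49 [0.499  0.3558 0.1495] [246. 198.]
scale_plate 0.91 [ 0.418  -0.3626  0.022 ] [455. 221.]
scale_plate 0.29 [0.3794 0.3112 0.0398] [264. 239.]
mat_top 0.96 [0.1864 0.2852 0.0007] [274. 296.]
mat_top 0.57 [0.5993 0.1423 0.0018] [311. 179.]
mat_top 0.31 [ 0.4132 -0.3624  0.0231] [456. 222.]
liner 0.7 [ 0.6105 -0.182   0.0093] [399. 172.]
jar_a 0.46 [0.4777 0.007  0.0352] [350. 208.]
jar_a 0.44 [0.6679 0.3111 0.0431] [263. 160.]
vial_a 0.57 [ 0.6565 -0.2785  0.0401] [426. 156.]
vial_a 0.53 [ 0.3791 -0.198   0.0452] [411. 233.]
cup 0.7 [0.756  0.0038 0.0237] [346. 136.]
weight 0.46 [0.3857 0.2063 0.0348] [294. 236.]
--scene
pot_rim 0.89 [0.4858 0.2896 0.0438] [350. 176.]
tray 0.97 [ 0.6121 -0.1154  0.024 ] [318. 297.]
lid_knob 0.78 [0.4542 0.3501 0.0848] [352. 152.]
tap 0.49 [0.5041 0.3562 0.1428] [368. 144.]
bar_mid 0.51 [0.7557 0.0155 0.0281] [388. 284.]
scale_plate 0.68 [ 0.4291 -0.3732  0.0279] [199. 343.]
scale_plate 0.45 [ 0.3941 -0.2106  0.0412] [230. 282.]
mat_top 0.8 [0.3972 0.6365 0.0068] [373. 117.]
mat_top 0.72 [ 0.3927 -0.2079  0.0439] [230. 280.]
mat_top 0.68 [0.5989 0.1358 0.005 ] [357. 231.]
liner 0.98 [ 0.609  -0.1725  0.0052] [305. 316.]
jar_a 0.73 [0.6759 0.3015 0.0406] [405. 198.]
jar_a 0.57 [0.4889 0.0014 0.0391] [303. 241.]
vial_a 0.68 [ 0.6669 -0.2938  0.0481] [297. 366.]
vial_a 0.63 [ 0.3952 -0.2107  0.0417] [230. 282.]
cup 0.91 [0.7523 0.0139 0.0284] [387. 284.]
weight 0.63 [0.3886 0.1969 0.0308] [310. 185.]
1.4
```

View pics/top0.png

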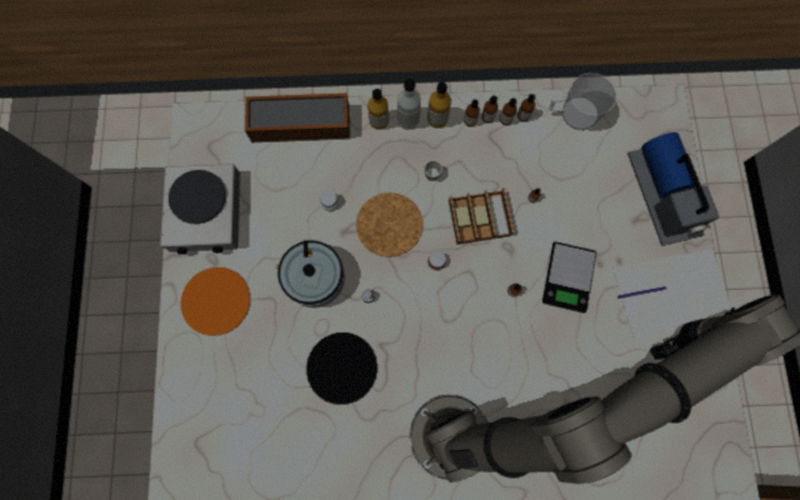

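View pics/scene0.png

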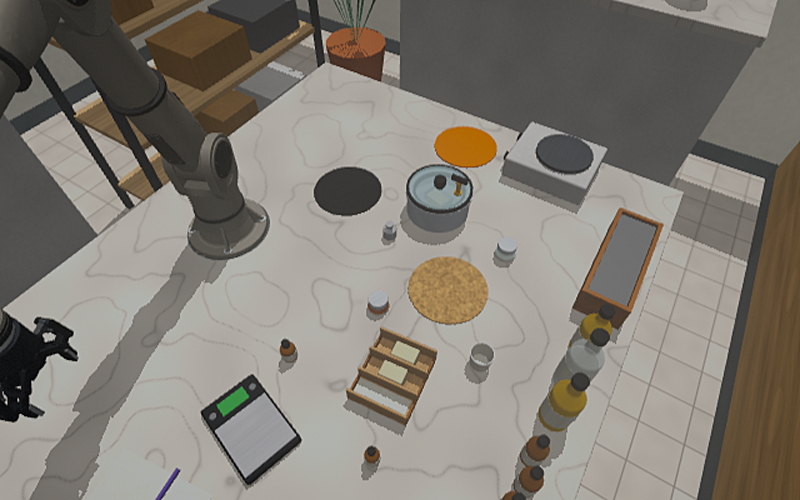

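Top view (800 px wide): look-alikes for the mat are the orange disc (215,300), the black disc (342,368) and the cork disc (390,223); cork is meant. The lidded pot is at (310,272), and the hotplate and glass at (200,195) and (588,100) are not part of the job. The scale is at (570,277). The tray is at (482,217) with its white-lined empty cell at (500,215), and the two bars at (463,217) and (482,215) are not to be touched. Next I check the wrist camera's geometry and plan the transfer.

```bash
cat >> h.py <<'E'
from scipy.spatial.transform import Rotation as Ro
def down(yaw):  # tool x axis at world yaw (deg), z down
    a=np.radians(yaw); x=np.array([np.cos(a),np.sin(a),0]); z=np.array([0,0,-1.]); return np.stack([x,np.cross(z,x),z],1)
def rows(*tg):  # tg: (x,y,z,yaw)
    s=read_state(); p=np.array(s["tcp_pos"]); R=np.array(s["ee_rot"])
    print("t",round(s["time_s"],2),"tcp",p.round(4),"yaw",np.degrees(np.arctan2(R[1,0],R[0,0])).round(2),"q7",round(s["q"][6],2),"w",round(s["gripper_width"],3),"F",np.round(s["contact_force"],1))
    for t in tg:
        w=Ro.from_matrix(R.T@down(t[3])).as_rotvec(degrees=True); d=R.T@(np.array(t[:3])-p)
        print(t,"->",w.round(1).tolist(),d.round(4).tolist(),"rows>=",np.ceil(max(np.linalg.norm(d)/.0625,np.linalg.norm(w)/10.7)))
E
python3 - <<'E'
from h import *
s=read_state();c=camera("wrist");E=np.array(c["extrinsics"]);R=np.array(s["ee_rot"])
print("cam in tool",R.T@(-E[:3,:3].T@E[:3,3]-s["tcp_pos"]),"axes",(R.T@E[:3,:3].T).round(2).tolist(),c["camera_matrix"].tolist())
rows((.40,-.34,.30,22),(.52,-.23,.33,22))
E
```

```text
cam in tool [ 0.07491322  0.00026474 -0.14277229] axes [[-0.0, -0.96, -0.29], [1.0, -0.0, -0.0], [-0.0, -0.29, 0.96]] [[288.9992214072837, 0.0, 321.0804669710095], [0.0, 288.9992214072837, 201.3060749759671], [0.0, 0.0, 1.0]]
t 1.45 tcp [ 0.208  -0.5091  0.2313] yaw 22.23 q7 -0.03 w 1.001 F [ 0.6  0.2 -0.4]
(0.4, -0.34, 0.3, 22) -> [-0.0, 0.0, 0.2] [0.2417, -0.0839, -0.0687] rows>= 5.0
(0.52, -0.23, 0.33, 22) -> [-0.0, 0.0, 0.2] [0.3944, -0.1404, -0.0987] rows>= 7.0
```

>>> apply_moves:
  targets:
    - [[0,0,0,0.346,-0.128,-0.04,0],[0,0,0,0.346,-0.128,-0.04,0],[0,0,0,0.346,-0.128,-0.04,0],[0,0,0,0.346,-0.128,-0.04,0],[0,0,0,0.346,-0.128,-0.04,0],[0,0,0,0.346,-0.128,-0.04,0],[0,0,0,0.346,-0.128,-0.04,0],[0,0,0,0.346,-0.128,-0.04,0],[0,0,0,0.346,-0.128,-0.04,0]]

```text
time_s: 2.58
tcp_pos: [0.4786, -0.2616, 0.2711]
ee_rot: [[0.927, 0.375, -0.001], [0.375, -0.927, -0.001], [-0.001, 0.0, -1.0]]
contact_force: [-0.4, -1.0, 0.0]
gripper_width: 1.002
```

```bash
python3 - <<'E'
from h import *
c=camera("wrist"); save(c,"w1",None,1.25); np.savez("w1.npz",**{k:c[k] for k in("color","z_map","camera_matrix","extrinsics")})
finds(c,["tray","liner","scale_plate","bar_b_mid","vial_a"])
rows((.43,.12,.30,40),(.42,.30,.30,70))
E
```

```text
tray 0.59 [ 0.5664 -0.1043  0.0273] [228.  56.]
liner 0.71 [ 0.6143 -0.1805  0.0061] [302.  45.]
liner 0.68 [ 0.4286 -0.3598  0.0248] [371. 227.]
scale_plate 0.56 [ 0.4271 -0.361   0.0252] [371. 228.]
bar_b_mid 0.67 [ 0.5944 -0.0755  0.0346] [208.  19.]
vial_a 0.93 [ 0.3908 -0.2077  0.0425] [260. 217.]
vial_a 0.9 [ 0.656  -0.2846  0.046 ] [398.  38.]
t 2.88 tcp [ 0.4795 -0.2604  0.2713] yaw 22.15 q7 -0.77 w 1.005 F [-0.5  0.3 -0.7]
(0.43, 0.12, 0.3, 40) -> [0.0, 0.0, -17.8] [0.0976, -0.371, -0.0287] rows>= 7.0
(0.42, 0.3, 0.3, 70) -> [0.0, 0.0, -47.8] [0.1562, -0.5414, -0.0288] rows>= 10.0
```

View pics/w1.png

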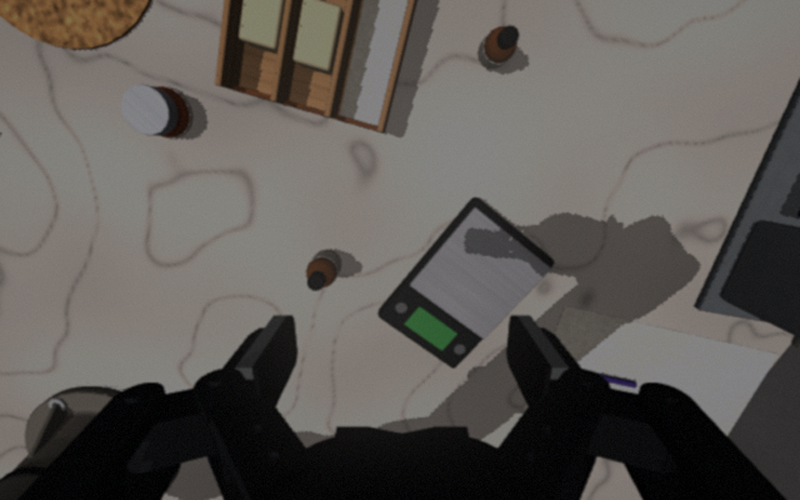

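The wrist view shows the scale plate (about 478,270), with its green display below it and to the left, and the tray cut off at the top edge. Next I go over the pot and mat.

>>> apply_moves:
  targets:
    - [[0,0,-68,0.2,-0.437,-0.03,0],[0,0,-68,0.2,-0.437,-0.03,0],[0,0,-68,0.2,-0.437,-0.03,0],[0,0,-68,0.2,-0.437,-0.03,0],[0,0,-68,0.2,-0.437,-0.03,0],[0,0,-68,0.2,-0.437,-0.03,0],[0,0,-68,0.2,-0.437,-0.03,0],[0,0,-68,0.2,-0.437,-0.03,0],[0,0,-68,0.2,-0.437,-0.03,0],[0,0,-68,0.2,-0.437,-0.03,0],[0,0,-68,0.2,-0.437,-0.03,0]]

```text
time_s: 4.25
tcp_pos: [0.5006, 0.2176, 0.3011]
ee_rot: [[0.001, 1.0, 0.0], [1.0, -0.001, -0.002], [-0.002, 0.0, -1.0]]
contact_force: [0.2, -0.0, 0.7]
gripper_width: 1.0
```

```bash
python3 - <<'E'
from h import *
c=camera("wrist"); save(c,"w2",None,1.25); np.savez("w2.npz",**{k:c[k] for k in("color","z_map","camera_matrix","extrinsics")})
finds(c,["tray","liner","pot_rim","lid_knob","tap_grip","mat_top","bar_b_mid","bar_mid","weight"])
rows((.5,.356,.2,180))
# scale from w1
d=dict(np.load("w1.npz")); W=cloud(d)
m=(abs(W[...,0]-.425)<.12)&(abs(W[...,1]+.362)<.12)&(W[...,2]>.010)&(W[...,2]<.04)
print(np.histogram(W[m][:,2],bins=np.arange(.01,.04,.002)))
for lo,hi in((.0235,.032),(.012,.032)):
    P=W[m&(W[...,2]>lo)&(W[...,2]<hi)][:,:2]; print(len(P),cv2.minAreaRect((P*1000).astype(np.float32)),np.median(P,0))
# mat w2
W=cloud(c); hsv=cv2.cvtColor(c["color"],cv2.COLOR_RGB2HSV)
m=(np.hypot(W[...,0]-.6,W[...,1]-.14)<.13)&(hsv[...,1]>80)
P=W[m]; print("mat",len(P),cv2.minEnclosingCircle((P[:,:2]*1000).astype(np.float32)),cv2.fitEllipse(cv2.convexHull((P[:,:2]*1000).astype(np.float32))),np.median(P[:,2]))
E
```

```text
tray 0.63 [ 0.6031 -0.0461  0.0281] [381. 318.]
liner 0.72 [0.4847 0.0214 0.0396] [311. 288.]
pot_rim 0.44 [0.7588 0.0194 0.0282] [477. 285.]
lid_knob 0.93 [0.4497 0.3531 0.0884] [275.  55.]
lid_knob 0.4 [ 0.6056 -0.0714  0.0331] [382. 332.]
tap_grip 0.74 [0.5037 0.3612 0.1452] [324.  34.]
mat_top 0.97 [0.1949 0.2957 0.0029] [111. 110.]
mat_top 0.57 [0.5997 0.1487 0.0011] [383. 205.]
bar_b_mid 0.62 [ 0.6062 -0.0724  0.0333] [382. 333.]
weight 0.89 [0.3927 0.2145 0.0313] [246. 169.]
t 4.75 tcp [0.4999 0.2197 0.3013] yaw 90.15 q7 -0.61 w 0.996 F [-0.9 -0.4 -0.7]
(0.5, 0.356, 0.2, 180) -> [-0.0, 0.0, -89.9] [0.1363, 0.0004, 0.1013] rows>= 9.0
(array([  47,   55,  135,  195, 1153, 1899,  204,  323, 4865,  930,    2,
          0,    0,    0]), array([0.01 , 0.012, 0.014, 0.016, 0.018, 0.02 , 0.022, 0.024, 0.026,
       0.028, 0.03 , 0.032, 0.034, 0.036, 0.038]))
6125 ((432.41943359375, -370.3180236816406), (116.46490478515625, 138.2090606689453), 74.07501220703125) [ 0.44667504 -0.37094007]
9761 ((419.9658203125, -365.82073974609375), (123.94464874267578, 183.5583038330078), 74.03519439697266) [ 0.42975774 -0.36233124]
mat 17672 ((588.4121704101562, 152.16616821289062), 113.21368408203125) ((592.3134765625, 148.71560668945312), (186.54913330078125, 227.7476806640625), 39.136966705322266) 0.0049614150235635125
```

View pics/w2.png

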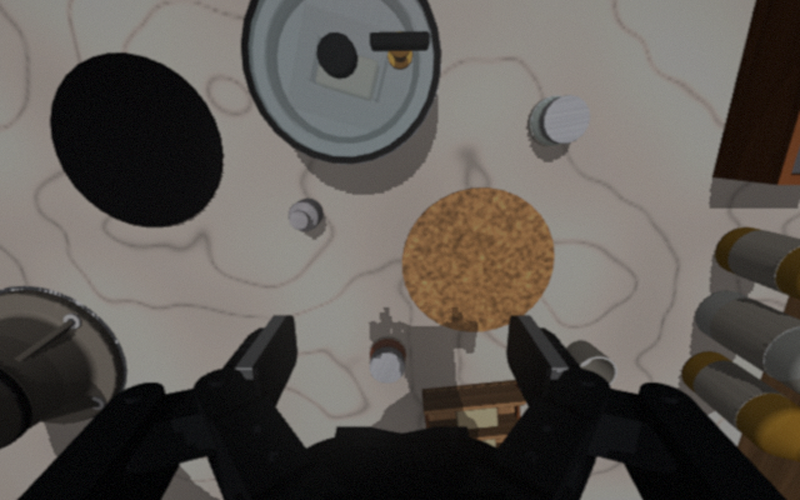

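The view shows the lid with its knob at (337,55) and the tap handle at (400,41), lying along image x. The bar shows through the lid at (347,75), and the cork mat is at (478,258). Now I measure the handle, mat and scale offline.

```bash
python3 - <<'E'
from h import *
c=dict(np.load("w2.npz")); W=cloud(c); hsv=cv2.cvtColor(c["color"],cv2.COLOR_RGB2HSV); g=c["color"].max(2)
def big(m):
    n,l,s,_=cv2.connectedComponentsWithStats(m.astype(np.uint8)); return l==1+s[1:,4].argmax()
def plane(m,z):
    ct=max(cv2.findContours(m.astype(np.uint8),0,2)[0],key=len)[:,0]
    return np.array([pxz(c,u,v,z)[:2] for u,v in ct],np.float32)*1000
m=big((hsv[...,1]>90)&(abs(W[...,0]-.6)<.13)&(abs(W[...,1]-.145)<.12)&(W[...,2]<.015))
m=cv2.morphologyEx(m.astype(np.uint8),cv2.MORPH_OPEN,np.ones((7,7)))
P=plane(m,.004); top=P[P[:,1]>120]
A=np.c_[2*top,np.ones(len(top))]; s=np.linalg.lstsq(A,(top**2).sum(1),rcond=None)[0]; print("mat circle",s[:2],np.sqrt(s[2]+s[0]**2+s[1]**2),cv2.minEnclosingCircle(P))
m=np.zeros(g.shape,bool); m[20:45,290:350]=g[20:45,290:350]<60; m=big(m)
v,u=np.where(m); print("handle px",u.min(),u.max(),v.min(),v.max(),"z",np.nanmedian(W[m][:,2]),np.nanpercentile(W[m][:,2],[10,90]))
mm=m&(W[...,2]>.141); P=plane(mm,.146); print(cv2.minAreaRect(P), "3d",cv2.minAreaRect((W[mm][:,:2]*1000).astype(np.float32)))
m=np.zeros(g.shape,bool); m[20:70,245:290]=g[20:70,245:290]<60; m=big(m)
mm=m&(W[...,2]>.113); print("knob",mm.sum(),cv2.minAreaRect(plane(mm,.118)),np.nanmedian(W[mm],0))
c=dict(np.load("w1.npz")); W=cloud(c)
m=big((abs(W[...,0]-.425)<.1)&(abs(W[...,1]+.362)<.1)&(W[...,2]>.0245)&(W[...,2]<.03))
m=cv2.morphologyEx(m.astype(np.uint8),cv2.MORPH_OPEN,np.ones((7,7))); print("scale",cv2.minAreaRect(plane(m,.027)))
dv=cv2.cvtColor(c["color"],cv2.COLOR_RGB2HSV); gm=big((dv[...,1]>130)&(abs(dv[...,0].astype(int)-60)<20)); print("display",plane(gm,.02).mean(0))
E
```

```text
mat circle [598.34542821 142.96684389] 93.89212419474259 ((598.0730590820312, 140.3784637451172), 97.52045440673828)
handle px 296 343 25 40 z 0.14572283696320454 [0.13884795 0.14694828]
((499.4170227050781, 362.6851501464844), (10.511761665344238, 42.906009674072266), 89.90811157226562) 3d ((499.396728515625, 363.17694091796875), (42.974510192871094, 10.206809043884277), 0.6948727965354919)
knob 839 ((448.29449462890625, 358.8289489746094), (30.87567138671875, 30.334110260009766), 87.74044036865234) [0.44811646 0.35897733 0.11806877]
scale ((443.6041564941406, -372.6999816894531), (116.02356719970703, 115.36885833740234), 74.05264282226562)
display [-17.431786 -46.156246]
```

>>> apply_moves:
  targets:
    - [[0,0,-90.2,0.143,0,0.08,0],[0,0,-90.2,0.143,0,0.08,0],[0,0,-90.2,0.143,0,0.08,0],[0,0,-90.2,0.143,0,0.08,0],[0,0,-90.2,0.143,0,0.08,0],[0,0,-90.2,0.143,0,0.08,0],[0,0,-90.2,0.143,0,0.08,0],[0,0,-90.2,0.143,0,0.08,0],[0,0,-90.2,0.143,0,0.08,0],[0,0,-90.2,0.143,0,0.08,0],[0,0,-90.2,0.143,0,0.08,0]]

```text
time_s: 6.12
tcp_pos: [0.4996, 0.3627, 0.2212]
ee_rot: [[-1.0, -0.005, -0.0], [-0.005, 1.0, -0.0], [0.0, -0.0, -1.0]]
contact_force: [-0.1, 1.1, -0.3]
gripper_width: 1.003
```

```bash
python3 - <<'E'
from h import *
c=camera("wrist"); save(c,"w3",(150,0,550,400),1.3)
finds(c,["tap_grip","lid_knob"])
rows((.4994,.3627,.124,180.4))
W=cloud(c); m=(W[...,2]>.141)&(W[...,2]<.150)&(abs(W[...,0]-.5)<.03)&(abs(W[...,1]-.362)<.02)
print("handle",m.sum(),cv2.minAreaRect((W[m][:,:2]*1000).astype(np.float32)))
m=(W[...,2]>.113)&(W[...,2]<.122)&(np.hypot(W[...,0]-.448,W[...,1]-.359)<.022)
print("knob",m.sum(),cv2.minAreaRect((W[m][:,:2]*1000).astype(np.float32)))
E
```

```text
tap_grip 0.86 [0.5006 0.3638 0.1431] [323. 211.]
lid_knob 0.82 [0.4373 0.363  0.0939] [322. 127.]
t 6.28 tcp [0.4996 0.3627 0.2213] yaw -179.69 q7 0.56 w 0.999 F [ 0.3 -0.  -0.3]
(0.4994, 0.3627, 0.124, 180.4) -> [-0.0, 0.0, -0.1] [0.0002, 0.0, 0.0973] rows>= 2.0
handle 670 ((498.6221618652344, 363.8714904785156), (42.7393684387207, 9.895081520080566), 0.49093589186668396)
knob 1113 ((447.31768798828125, 360.0788269042969), (31.031770706176758, 30.7883358001709), 61.44733810424805)
```

View pics/w3.png

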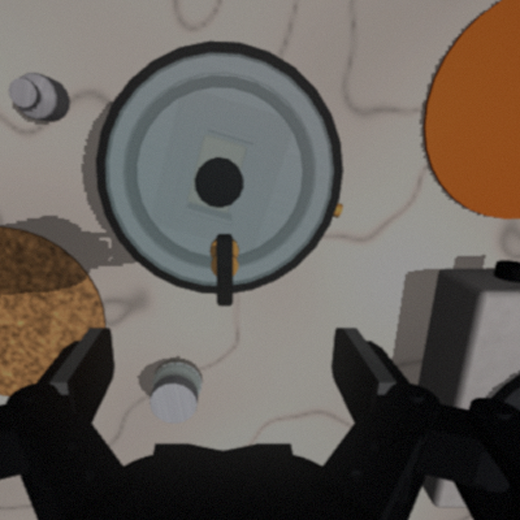

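The crop shows the lid knob at (218,182) and the tap handle at (225,268), vertical in the image. The brass stem is under the handle, and the jaws straddle the area. Both measurements agree to about 1 mm, so I go down and grip.

>>> apply_moves:
  targets:
    - [[0,0,0,0.0006,0.0006,0.05,0],[0,0,0,0.0006,0.0006,0.08,0.3],[0,0,0,0.0006,0.0006,0.098,0.5],[0,0,0,0.0006,0.0006,0.098,1],[0,0,0,0.0006,0.0006,0.098,1],[0,0,0,0.0006,0.0006,0.098,1],[0,0,0,0.0006,0.0006,0.098,1]]
  force: 30

```text
time_s: 7.15
tcp_pos: [0.4995, 0.364, 0.1246]
ee_rot: [[-1.0, -0.005, 0.002], [-0.005, 1.0, 0.001], [-0.002, 0.001, -1.0]]
contact_force: [0.6, -0.3, 1.6]
gripper_width: 0.18
```

>>> apply_moves:
  targets:
    - [[0,0,0,0,0,0,1],[0,0,0,0,0,0,1],[0,0,0,0,0,0,1],[0,0,10,0,0,0,1],[0,0,20,0,0,0,1]]
  force: 30

```text
time_s: 7.78
tcp_pos: [0.4995, 0.3639, 0.1246]
ee_rot: [[-0.94, 0.342, 0.002], [0.342, 0.94, 0.001], [-0.001, 0.002, -1.0]]
contact_force: [-0.1, -0.9, -1.2]
gripper_width: 0.175
```

>>> apply_moves:
  targets:
    - [[0,0,10,0,0,0,1],[0,0,20,0,0,0,1],[0,0,30,0,0,0,1],[0,0,40,0,0,0,1],[0,0,50,0,0,0,1],[0,0,56,0,0,0,1],[0,0,56,0,0,0,1]]

```text
time_s: 8.65
tcp_pos: [0.4993, 0.3638, 0.1246]
ee_rot: [[-0.243, 0.97, 0.002], [0.97, 0.243, 0.001], [0.0, 0.002, -1.0]]
contact_force: [-0.3, -0.7, -0.9]
gripper_width: 0.178
```

```bash
python3 - <<'E'
from h import *
s=read_state(); print(s["contact_force"],s["torque"]); rows()
E
```

```text
[-0.33422787 -0.73791408 -0.90340757] [-0.12171671  0.06840324  0.01299142]
t 8.65 tcp [0.4993 0.3638 0.1246] yaw 104.07 q7 -0.68 w 0.178 F [-0.3 -0.7 -0.9]
```

>>> apply_moves:
  targets:
    - [[0,0,0,0,0,0,0.6],[0,0,0,0,0,0,0.6],[0,0,0,0,0,0,0.6],[0,0,0,0,0,-0.04,0.5],[0,0,0,0,0,-0.1,0],[0,0,0,0,-0.02,-0.1,0],[0,0,0,0,-0.02,-0.1,0],[0,0,0,0,-0.02,-0.1,0]]

```text
time_s: 9.65
tcp_pos: [0.4801, 0.3582, 0.2236]
ee_rot: [[-0.243, 0.97, 0.001], [0.97, 0.243, -0.001], [-0.001, 0.001, -1.0]]
contact_force: [0.9, -0.7, -0.9]
gripper_width: 1.004
```

```bash
python3 - <<'E'
from h import *
c=camera("wrist"); save(c,"w4",(150,0,550,400),1.3); np.savez("w4.npz",**{k:c[k] for k in("color","z_map","camera_matrix","extrinsics")})
W=cloud(c); m=(W[...,2]>.141)&(W[...,2]<.150)&(np.hypot(W[...,0]-.5,W[...,1]-.363)<.03)
print("handle",m.sum(),cv2.minAreaRect((W[m][:,:2]*1000).astype(np.float32)))
m=(W[...,2]>.113)&(W[...,2]<.122)&(np.hypot(W[...,0]-.448,W[...,1]-.359)<.022)
print("knob",m.sum(),cv2.minAreaRect((W[m][:,:2]*1000).astype(np.float32)))
rows()
E
```

```text
handle 655 ((499.58392333984375, 363.8984069824219), (9.911972045898438, 43.8724250793457), 15.111899375915527)
knob 959 ((447.8890380859375, 360.3874816894531), (30.729408264160156, 30.888900756835938), 76.10733795166016)
t 9.7 tcp [0.4802 0.3581 0.2234] yaw 104.03 q7 -0.65 w 1.001 F [-0.3  0.1  0.5]
```

View pics/w4.png

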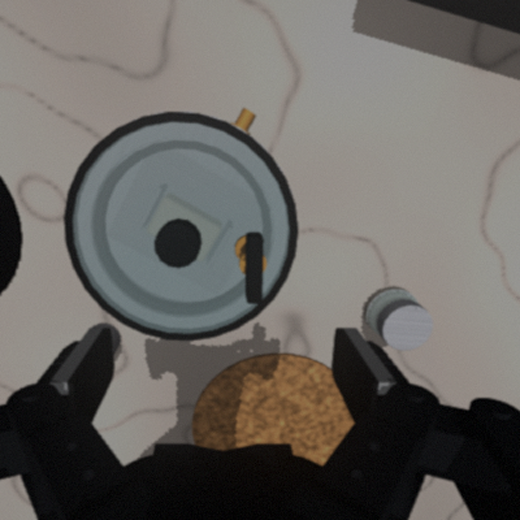

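The handle now stands at about -75°, so the tap angle is about 1.375 rad, past the 1.2 limit, and the lid has not shifted. In the crop the knob is at (178,243) and the handle at (254,268). Next I grip the knob with the jaws perpendicular to the knob–tap line.

>>> apply_moves:
  targets:
    - [[0,0,-76,0.01,-0.0307,0.03,0],[0,0,-76,0.01,-0.0307,0.03,0],[0,0,-76,0.01,-0.0307,0.03,0],[0,0,-76,0.01,-0.0307,0.03,0],[0,0,-76,0.01,-0.0307,0.03,0],[0,0,-76,0.01,-0.0307,0.03,0],[0,0,-76,0.01,-0.0307,0.03,0],[0,0,-76,0.01,-0.0307,0.03,0],[0,0,-76,0.01,-0.0307,0.05,0],[0,0,-76,0.01,-0.0307,0.09,0],[0,0,-76,0.01,-0.0307,0.12,0],[0,0,-76,0.01,-0.0307,0.12,0]]

```text
time_s: 11.2
tcp_pos: [0.4471, 0.3581, 0.1005]
ee_rot: [[-1.0, 0.002, -0.004], [0.002, 1.0, -0.005], [0.004, -0.005, -1.0]]
contact_force: [0.2, -0.2, 0.5]
gripper_width: 1.001
```

```bash
python3 - <<'E'
from h import *
rows((.448,.3602,.0915,180))
E
```

```text
t 11.2 tcp [0.4471 0.3581 0.1005] yaw 179.89 q7 0.44 w 1.001 F [ 0.2 -0.2  0.5]
(0.448, 0.3602, 0.0915, 180) -> [-0.3, -0.2, -0.1] [-0.001, 0.0021, 0.009] rows>= 1.0
```

>>> apply_moves:
  targets:
    - [[-0.3,-0.2,0,-0.001,0.0021,0.009,0.2],[-0.3,-0.2,0,-0.001,0.0021,0.009,0.5],[-0.3,-0.2,0,-0.001,0.0021,0.009,1],[-0.3,-0.2,0,-0.001,0.0021,0.009,1],[-0.3,-0.2,0,-0.001,0.0021,0.009,1],[-0.3,-0.2,0,-0.001,0.0021,0.009,1],[-0.3,-0.2,0,-0.001,0.0021,0.009,1],[-0.3,-0.2,0,-0.001,0.0021,0.009,1]]
  force: 60

```text
time_s: 12.2
tcp_pos: [0.4485, 0.3604, 0.0927]
ee_rot: [[-1.0, 0.002, 0.001], [0.002, 1.0, 0.0], [-0.001, 0.0, -1.0]]
contact_force: [-1.0, -2.4, 5.7]
gripper_width: 0.353
```

```bash
python3 - <<'E'
from h import *
print(read_state()["torque"])
rows((.448,.3602,.15,180))
E
```

```text
[-0.46163174  0.22446163  0.00964689]
t 12.2 tcp [0.4485 0.3604 0.0927] yaw 179.88 q7 0.43 w 0.353 F [-1.  -2.4  5.7]
(0.448, 0.3602, 0.15, 180) -> [0.0, 0.1, -0.1] [0.0004, -0.0002, -0.0573] rows>= 1.0
```

>>> apply_moves:
  targets:
    - [[0,0,0,0,0,-0.004,1],[0,0,0,0,0,-0.012,1],[0,0,0,0,0,-0.022,1],[0,0,0,0,0,-0.035,1],[0,0,0,0,0,-0.05,1],[0,0,0,0,0,-0.065,1],[0,0,0,0,0,-0.075,1],[0,0,0,0,0,-0.075,1]]

```text
time_s: 13.2
tcp_pos: [0.4488, 0.3611, 0.1689]
ee_rot: [[-1.0, 0.002, 0.003], [0.002, 1.0, 0.002], [-0.003, 0.002, -1.0]]
contact_force: [-0.4, 0.3, -5.1]
gripper_width: 0.346
```

```bash
python3 - <<'E'
from h import *
c=camera("wrist"); save(c,"w5",(150,0,550,400),1.3)
s=read_state(); print(s["torque"],np.array(s["ee_rot"]).round(4).tolist())
W=cloud(c); v,u=125,320
# lid disc tilt: sample heights
m=(np.hypot(W[...,0]-.448,W[...,1]-.36)<.09)&(W[...,2]>.14)&(W[...,2]<.19)
if m.sum()>50:
    P=W[m]; print(m.sum(),np.percentile(P,[5,50,95],axis=0).round(3).tolist())
rows((.598,.1405,.17,180),(.598,.1405,.058,180))
E
```

```text
[-0.00505808  0.02579286 -0.0135217 ] [[-1.0, 0.0022, 0.0015], [0.0022, 1.0, 0.0006], [-0.0015, 0.0006, -1.0]]
54047 [[0.37, 0.288, 0.163], [0.417, 0.361, 0.164], [0.486, 0.434, 0.166]]
t 13.25 tcp [0.4485 0.3605 0.168 ] yaw 179.87 q7 0.49 w 0.351 F [ 0.4 -0.8 -5. ]
(0.598, 0.1405, 0.17, 180) -> [0.0, 0.1, -0.1] [-0.15, -0.2197, -0.0019] rows>= 5.0
(0.598, 0.1405, 0.058, 180) -> [0.0, 0.1, -0.1] [-0.1498, -0.2197, 0.1101] rows>= 5.0
```

View pics/w5.png

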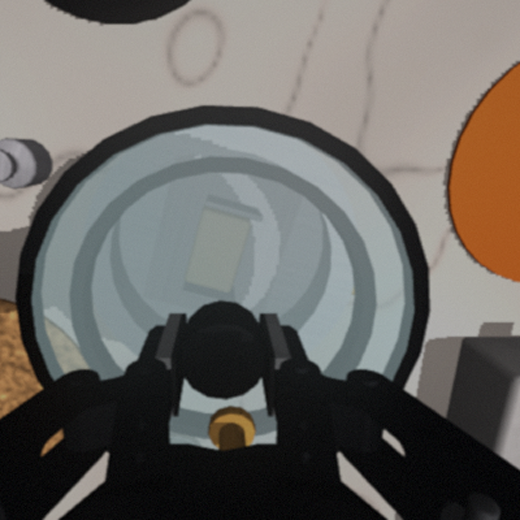

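The lid hangs level in the jaws: its disc face is at z ≈ .164 all over, and the bar shows inside the pot at (218,250). I carry it to the mat.

>>> apply_moves:
  targets:
    - [[0,0,0,-0.012,-0.018,0,1],[0,0,0,-0.035,-0.052,0,1],[0,0,0,-0.065,-0.095,0,1],[0,0,0,-0.095,-0.14,0,1],[0,0,0,-0.122,-0.18,0,1],[0,0,0,-0.142,-0.208,0.01,1],[0,0,0,-0.1497,-0.22,0.03,1],[0,0,0,-0.1497,-0.22,0.06,1],[0,0,0,-0.1497,-0.22,0.09,1],[0,0,0,-0.1497,-0.22,0.11,1],[0,0,0,-0.1497,-0.22,0.122,1],[0,0,0,-0.1497,-0.22,0.125,1]]

```text
time_s: 14.75
tcp_pos: [0.5974, 0.1406, 0.0424]
ee_rot: [[-1.0, 0.002, 0.001], [0.002, 1.0, 0.001], [-0.001, 0.001, -1.0]]
contact_force: [0.1, 0.6, -6.2]
gripper_width: 0.353
```

```bash
python3 - <<'E'
from h import *
rows((.598,.1405,.031,180))
E
```

```text
t 14.75 tcp [0.5974 0.1406 0.0424] yaw 179.91 q7 0.86 w 0.353 F [ 0.1  0.6 -6.2]
(0.598, 0.1405, 0.031, 180) -> [0.0, 0.0, -0.1] [-0.0006, -0.0001, 0.0114] rows>= 1.0
```

>>> apply_moves:
  targets:
    - [[0,0,0,-0.0006,0,0.005,1],[0,0,0,-0.0006,0,0.009,1],[0,0,0,-0.0006,0,0.0115,1],[0,0,0,-0.0006,0,0.012,1],[0,0,0,-0.0006,0,0.012,1]]

```text
time_s: 15.38
tcp_pos: [0.5982, 0.1406, 0.0308]
ee_rot: [[-1.0, 0.002, 0.001], [0.002, 1.0, 0.001], [-0.001, 0.001, -1.0]]
contact_force: [-0.7, -0.1, -2.9]
gripper_width: 0.349
```

>>> apply_moves:
  targets:
    - [[0,0,0,0,0,0.001,0.5],[0,0,0,0,0,0.001,0.3],[0,0,0,0,0,0,0],[0,0,0,0,0,0,0],[0,0,0,0,0,-0.03,0],[0,0,0,0,0,-0.09,0],[0,0,0,0.04,0.08,-0.15,0],[0,0,0,0.08,0.14,-0.2,0],[0,0,0,0.12,0.19,-0.2,0],[0,0,0,0.12,0.19,-0.2,0],[0,0,0,0.12,0.19,-0.2,0]]

```text
time_s: 16.75
tcp_pos: [0.4731, 0.338, 0.2339]
ee_rot: [[-1.0, -0.011, 0.002], [-0.011, 1.0, 0.007], [-0.003, 0.007, -1.0]]
contact_force: [-0.2, -0.3, -0.6]
gripper_width: 1.004
```

```bash
python3 - <<'E'
from h import *
c=camera("wrist"); save(c,"w6",None,1.25); np.savez("w6.npz",**{k:c[k] for k in("color","z_map","camera_matrix","extrinsics")})
finds(c,["bar_mid","lid_knob"])
W=cloud(c); hsv=cv2.cvtColor(c["color"],cv2.COLOR_RGB2HSV)
m=(np.hypot(W[...,0]-.448,W[...,1]-.36)<.06)&(W[...,2]>.050)&(W[...,2]<.059)
print("top55",m.sum(),np.median(W[m],0),cv2.minAreaRect((W[m][:,:2]*1000).astype(np.float32)))
print(np.histogram(W[(np.hypot(W[...,0]-.448,W[...,1]-.36)<.06)][:,2],bins=np.arange(.02,.07,.003)))
m=(W[...,2]>.040)&(W[...,2]<.048)&(np.hypot(W[...,0]-.598,W[...,1]-.14)<.03)
k=(W[...,2]>.05)&(W[...,2]<.062)&(np.hypot(W[...,0]-.598,W[...,1]-.14)<.025); print("knob",k.sum(),np.nanmedian(W[k],0) if k.any() else 0)
r=(W[...,2]>.073)&(W[...,2]<.083)&(np.hypot(W[...,0]-.448,W[...,1]-.36)<.1); P=(W[r][:,:2]*1000).astype(np.float32); print("rim",r.sum(),cv2.minEnclosingCircle(P))
rows()
E
```

```text
bar_mid 0.94 [0.4428 0.3576 0.0511] [338. 154.]
lid_knob 0.88 [0.5721 0.1323 0.0296] [163. 248.]
top55 1662 [0.44590549 0.35701015 0.0550894 ] ((445.7249450683594, 357.3468017578125), (39.30763244628906, 70.0262680053711), 78.981689453125)
(array([   1, 4002, 1602,   13,    9,   20,   26,   24,   34,   29,   76,
       1378,  208,  242,   28,    0]), array([0.02 , 0.023, 0.026, 0.029, 0.032, 0.035, 0.038, 0.041, 0.044,
       0.047, 0.05 , 0.053, 0.056, 0.059, 0.062, 0.065, 0.068]))
knob 496 [0.59497066 0.14282998 0.05600535]
rim 8942 ((447.8958740234375, 360.0054931640625), 90.2777099609375)
t 16.9 tcp [0.4789 0.3299 0.2306] yaw 179.88 q7 0.59 w 1.0 F [ 0.7 -0.5 -0.2]
```

View pics/w6.png

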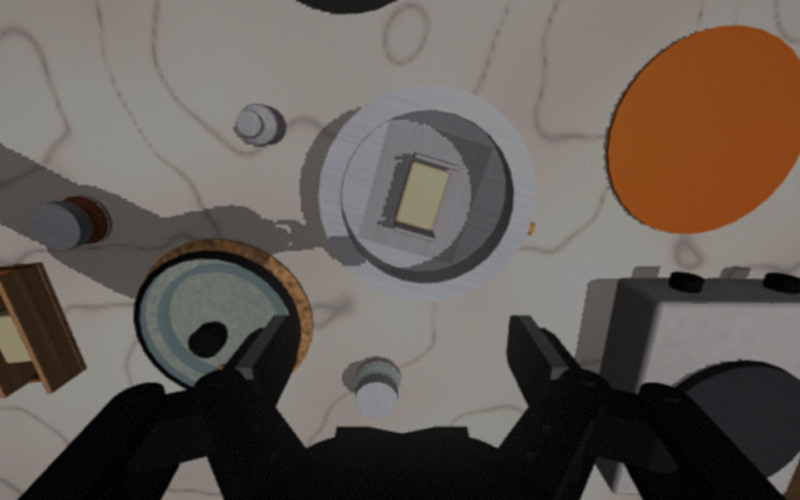

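The pot is open, with the bar at (422,195) between its end plates. The lid stands on the mat at (225,320).

```bash
cat >> h.py <<'E'
def bar(c,ctr,z,r=.05):
    W=cloud(c); hsv=cv2.cvtColor(c["color"],cv2.COLOR_RGB2HSV)
    m=(np.hypot(W[...,0]-ctr[0],W[...,1]-ctr[1])<r)&(abs(W[...,2]-z)<.004)&(hsv[...,1]>40)&(hsv[...,0]>15)&(hsv[...,0]<45)
    n,l,s,_=cv2.connectedComponentsWithStats(m.astype(np.uint8)); m=(l==1+s[1:,4].argmax())
    ct=max(cv2.findContours(m.astype(np.uint8),0,2)[0],key=len)[:,0]
    P=np.array([pxz(c,u,v,z)[:2] for u,v in ct],np.float32)*1000
    print("bar",m.sum(),"z",np.median(W[m][:,2]).round(4),cv2.minAreaRect(P),cv2.minAreaRect((W[m][:,:2]*1000).astype(np.float32)))
E
python3 - <<'E'
from h import *
c=camera("wrist"); bar(c,(.446,.357),.055)
W=cloud(c)
k=(W[...,2]>.05)&(W[...,2]<.062)&(np.hypot(W[...,0]-.598,W[...,1]-.14)<.025); P=(W[k][:,:2]*1000).astype(np.float32); print("knob",k.sum(),cv2.minAreaRect(P),np.median(W[k],0))
d=(W[...,2]>.02)&(W[...,2]<.031)&(np.hypot(W[...,0]-.598,W[...,1]-.14)<.1); print("disc",cv2.minEnclosingCircle((W[d][:,:2]*1000).astype(np.float32)),W[d][:,2].mean())
rows((.446,.357,.16,169),(.446,.357,.16,-11))
E
```

```text
bar 1607 z 0.0551 ((446.17889404296875, 356.6518249511719), (35.03140640258789, 55.46532440185547), 74.2583999633789) ((446.4578552246094, 356.7530212402344), (34.969356536865234, 55.89445495605469), 73.99327850341797)
knob 502 ((596.3299560546875, 141.5785369873047), (30.972597122192383, 31.32473373413086), 71.44844818115234) [0.59512746 0.14271466 0.05602944]
disc ((596.7728271484375, 140.69581604003906), 89.04424285888672) 0.026231322114585377
t 16.95 tcp [0.4795 0.329  0.2301] yaw 179.76 q7 0.59 w 1.0 F [ 0.2  0.2 -0.5]
(0.446, 0.357, 0.16, 169) -> [-0.1, 0.1, 10.8] [0.0337, 0.028, 0.07] rows>= 2.0
(0.446, 0.357, 0.16, -11) -> [-0.1, -0.1, -169.2] [0.0337, 0.028, 0.07] rows>= 16.0
```

>>> apply_moves:
  targets:
    - [[0,0,15.8,0.0332,0.0277,0.04,0.25],[0,0,15.8,0.0332,0.0277,0.08,0.25],[0,0,15.8,0.0332,0.0277,0.1,0.25],[0,0,15.8,0.0332,0.0277,0.11,0.25],[0,0,15.8,0.0332,0.0277,0.11,0.25]]

```text
time_s: 17.58
tcp_pos: [0.4473, 0.3553, 0.1193]
ee_rot: [[-0.96, 0.279, -0.0], [0.279, 0.96, -0.002], [-0.001, -0.002, -1.0]]
contact_force: [1.0, -0.8, -0.2]
gripper_width: 0.753
```

```bash
python3 - <<'E'
from h import *
c=camera("wrist"); bar(c,(.446,.357),.055)
rows((.4463,.3567,.029,164))
E
```

```text
bar 3157 z 0.0551 ((445.71624755859375, 357.2043151855469), (35.24625015258789, 55.3910026550293), 74.1197280883789) ((446.0992126464844, 357.1224365234375), (35.78462219238281, 55.29026794433594), 74.05523681640625)
t 17.62 tcp [0.4475 0.3562 0.1202] yaw 163.86 q7 0.21 w 0.744 F [ 0.6 -0.3  0.5]
(0.4463, 0.3567, 0.029, 164) -> [-0.0, 0.1, -0.1] [0.0014, 0.0002, 0.0912] rows>= 2.0
```

>>> apply_moves:
  targets:
    - [[0,0,0,0.0015,0.0004,0.03,0.25],[0,0,0,0.0015,0.0004,0.06,0.25],[0,0,0,0.0015,0.0004,0.082,0.25],[0,0,0,0.0015,0.0004,0.0905,0.25],[0,0,0,0.0015,0.0004,0.091,0.3],[0,0,0,0.0015,0.0004,0.091,1],[0,0,0,0.0015,0.0004,0.091,1],[0,0,0,0.0015,0.0004,0.091,1],[0,0,0,0.0015,0.0004,0.091,1],[0,0,0,0.0015,0.0004,0.091,1]]
  force: 30

```text
time_s: 18.88
tcp_pos: [0.4471, 0.3578, 0.0306]
ee_rot: [[-0.961, 0.278, 0.003], [0.278, 0.961, 0.001], [-0.003, 0.002, -1.0]]
contact_force: [0.3, -0.5, 5.9]
gripper_width: 0.414
```

>>> apply_moves:
  targets:
    - [[0,0,0,0,0,-0.01,1],[0,0,0,0,0,-0.03,1],[0,0,0,0,0,-0.06,1],[0,0,0,0,0,-0.09,1],[0,0,0,0,0,-0.12,1],[0,0,0,0,0,-0.14,1],[0,0,0,0,0,-0.145,1]]

```text
time_s: 19.75
tcp_pos: [0.447, 0.3587, 0.1781]
ee_rot: [[-0.961, 0.278, 0.006], [0.278, 0.961, 0.003], [-0.005, 0.005, -1.0]]
contact_force: [-1.0, -0.2, 0.0]
gripper_width: 0.417
```

```bash
python3 - <<'E'
from h import *
c=camera("wrist"); s=read_state(); bar(c,s["tcp_pos"][:2],.2)
print(find_in("bar_mid",c)[:1]); save(c,"w7",(200,100,440,340),2)
W=cloud(c); p=s["tcp_pos"]; m=(np.hypot(W[...,0]-p[0],W[...,1]-p[1])<.05)&(W[...,2]>p[2]-.01); print(np.histogram(W[m][:,2]-p[2],bins=np.arange(-.01,.06,.005)))
rows((.47,0.02,.20,70),(.4436,-.3727,.15,-16))
E
```

```text
bar 8021 z 0.2025 ((445.94207763671875, 358.352783203125), (37.735618591308594, 58.2137565612793), 73.7320327758789) ((446.0918884277344, 358.40875244140625), (37.28053665161133, 55.94779968261719), 73.4787826538086)
[{'location': [-0.0018, 0.0304, 0.1332], 'conf': 0.75}]
(array([   0,   54,  217,  309,  420,  512, 4660, 4052,  423,  767,  433,
        987, 1603]), array([-0.01 , -0.005,  0.   ,  0.005,  0.01 ,  0.015,  0.02 ,  0.025,
        0.03 ,  0.035,  0.04 ,  0.045,  0.05 ,  0.055]))
t 19.85 tcp [0.4466 0.3579 0.1763] yaw 163.86 q7 0.24 w 0.418 F [-0.2  0.6 -0.6]
(0.47, 0.02, 0.2, 70) -> [0.3, 0.1, 93.9] [-0.1165, -0.318, -0.024] rows>= 9.0
(0.4436, -0.3727, 0.15, -16) -> [0.3, -0.2, 179.9] [-0.2001, -0.7027, 0.0254] rows>= 17.0
```

View pics/w7.png

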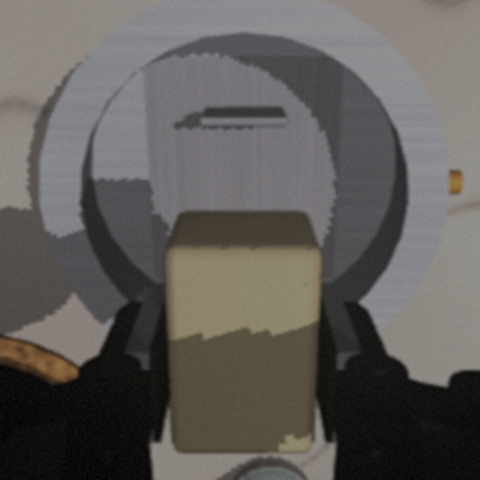

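The bar is held between the jaws, level, with its top at TCP+25.5 mm and centred to under 1 mm. I carry it to the scale.

>>> apply_moves:
  targets:
    - [[0,0,0,-0.006,-0.021,0,1],[0,0,0,-0.02,-0.07,0,1],[0,0,0,-0.036,-0.126,0,1],[0,0,0,-0.053,-0.186,0,1],[0,0,0,-0.07,-0.246,0,1],[0,0,0,-0.087,-0.306,0,1],[0,0,0,-0.104,-0.366,0,1],[0,0,0,-0.121,-0.426,0,1],[0,0,0,-0.138,-0.486,0,1],[0,0,0,-0.155,-0.546,0,1],[0,0,0,-0.169,-0.594,0,1],[0,0,0,-0.179,-0.63,0,1]]

```text
time_s: 21.35
tcp_pos: [0.4418, -0.2997, 0.174]
ee_rot: [[-0.96, 0.281, 0.002], [0.281, 0.96, 0.002], [-0.001, 0.003, -1.0]]
contact_force: [0.9, 1.2, 0.1]
gripper_width: 0.419
```

```bash
python3 - <<'E'
from h import *
c=camera("wrist"); W=cloud(c); np.savez("w8.npz",**{k:c[k] for k in("color","z_map","camera_matrix","extrinsics")})
s=read_state(); bar(c,s["tcp_pos"][:2],s["tcp_pos"][2]+.0255)
def big(m):
    n,l,t,_=cv2.connectedComponentsWithStats(m.astype(np.uint8)); return l==1+t[1:,4].argmax()
m=big((abs(W[...,0]-.4436)<.1)&(abs(W[...,1]+.372)<.1)&(W[...,2]>.0245)&(W[...,2]<.03)); print("plate",m.sum(),cv2.minAreaRect((W[m][:,:2]*1000).astype(np.float32)))
rows((.4436,-.3727,.10,164),(.4436,-.3727,.0315,164))
E
```

```text
bar 7891 z 0.1985 ((439.6689453125, -299.464111328125), (37.39982986450195, 55.14287185668945), 73.52032470703125) ((440.94207763671875, -300.0140075683594), (37.1749267578125, 55.815555572509766), 72.611572265625)
plate 9783 ((443.3760986328125, -372.2196960449219), (115.78543090820312, 116.212158203125), 74.20892333984375)
t 21.4 tcp [ 0.4407 -0.3064  0.1736] yaw 163.27 q7 1.59 w 0.419 F [ 0.7 -5.3 -0.9]
(0.4436, -0.3727, 0.1, 164) -> [-0.1, 0.1, -0.7] [-0.0217, -0.0626, 0.0737] rows>= 2.0
(0.4436, -0.3727, 0.0315, 164) -> [-0.1, 0.1, -0.7] [-0.0215, -0.0625, 0.1422] rows>= 3.0
```

>>> apply_moves:
  targets:
    - [[0,0,-0.7,-0.012,-0.036,0.02,1],[0,0,-0.7,-0.02,-0.058,0.055,1],[0,0,-0.7,-0.0215,-0.0623,0.09,1],[0,0,-0.7,-0.0215,-0.0623,0.115,1],[0,0,-0.7,-0.0215,-0.0623,0.13,1],[0,0,-0.7,-0.0215,-0.0623,0.133,1],[0,0,-0.7,-0.0215,-0.0623,0.133,1]]

```text
time_s: 22.28
tcp_pos: [0.4442, -0.3726, 0.0414]
ee_rot: [[-0.961, 0.276, 0.003], [0.276, 0.961, -0.003], [-0.004, -0.002, -1.0]]
contact_force: [-0.2, -0.7, -0.5]
gripper_width: 0.413
```

```bash
python3 - <<'E'
from h import *
c=camera("wrist");s=read_state(); bar(c,s["tcp_pos"][:2],s["tcp_pos"][2]+.0255)
rows((.4436,-.3725,.0315,164))
E
```

```text
bar 7776 z 0.0658 ((441.5168762207031, -371.6878967285156), (36.684165954589844, 54.61370849609375), 72.74461364746094) ((443.1656188964844, -372.31982421875), (36.262874603271484, 55.37378692626953), 73.98509216308594)
t 22.32 tcp [ 0.4445 -0.3728  0.0418] yaw 163.99 q7 1.6 w 0.414 F [ 0.2  0.1 -1.4]
(0.4436, -0.3725, 0.0315, 164) -> [-0.1, 0.3, -0.0] [0.001, 0.0, 0.0103] rows>= 1.0
```

>>> apply_moves:
  targets:
    - [[0,0.2,0,0.001,0,0.004,1],[0,0.2,0,0.001,0,0.007,1],[0,0.2,0,0.001,0,0.0088,1],[0,0.2,0,0.001,0,0.0093,1],[0,0.2,0,0.001,0,0.0093,1]]

```text
time_s: 22.95
tcp_pos: [0.4435, -0.3726, 0.0327]
ee_rot: [[-0.961, 0.276, 0.0], [0.276, 0.961, -0.002], [-0.001, -0.002, -1.0]]
contact_force: [-1.4, 0.5, 1.9]
gripper_width: 0.412
```

```bash
python3 - <<'E'
from h import *
c=camera("wrist");s=read_state(); bar(c,s["tcp_pos"][:2],.057)
rows()
E
```

```text
bar 7930 z 0.0571 ((441.6028137207031, -372.0497131347656), (36.58823776245117, 55.99994659423828), 73.48226165771484) ((442.8833923339844, -372.6521911621094), (36.41585922241211, 56.464454650878906), 74.21697998046875)
t 23.0 tcp [ 0.4435 -0.3726  0.0327] yaw 163.99 q7 1.6 w 0.419 F [-0.8  0.2  2.2]
```

>>> apply_moves:
  targets:
    - [[0,0,0,0,0,0,0.3],[0,0,0,0,0,0,0.2],[0,0,0,0,0,0,0],[0,0,0,0,0,-0.03,0],[0,0,0,0,0,-0.085,0],[0,0,10,0,0,-0.13,0],[0,0,20,0,0,-0.15,0],[0,0,30,0,0,-0.15,0],[0,0,40,0,0,-0.15,0],[0,0,50,0,0,-0.15,0],[0,0,60,0,0,-0.15,0],[0,0,70,0,0,-0.15,0]]

```text
time_s: 24.5
tcp_pos: [0.4435, -0.372, 0.1826]
ee_rot: [[-0.064, 0.998, 0.0], [0.998, 0.064, -0.002], [-0.002, -0.0, -1.0]]
contact_force: [-0.4, 0.5, -0.1]
gripper_width: 1.0
```

```bash
python3 - <<'E'
from h import *
c=camera("wrist"); save(c,"w9",None,1.25);np.savez("w9.npz",**{k:c[k] for k in("color","z_map","camera_matrix","extrinsics")})
bar(c,(.4435,-.3726),.057)
finds(c,["liner","tray","bar_b_mid"])
W=cloud(c); m=(W[...,2]>.002)&(W[...,2]<.014)&(c["color"].min(2)>90)&(abs(W[...,0]-.61)<.08)&(abs(W[...,1]+.18)<.05)
hs=cv2.cvtColor(c["color"],cv2.COLOR_RGB2HSV)
t=(W[...,2]>.040)&(W[...,2]<.050)&(abs(W[...,0]-.6)<.12)&(abs(W[...,1]+.12)<.13); print("walltops",t.sum(),cv2.minAreaRect((W[t][:,:2]*1000).astype(np.float32)) if t.any() else 0)
rows((.4435,-.3724,.034,74),(.54,-.26,.2,74))
E
```

```text
bar 2019 z 0.0571 ((443.3491516113281, -371.8273010253906), (35.92869567871094, 54.968204498291016), 73.76451873779297) ((443.2171936035156, -372.54803466796875), (36.27461624145508, 55.22041702270508), 74.22980499267578)
liner 0.89 [ 0.5958 -0.1899  0.0049] [492.   6.]
tray 0.89 [ 0.6017 -0.2018  0.0344] [514.  10.]
tray 0.33 [ 0.6568 -0.2872  0.0418] [553. 116.]
walltops 1567 ((615.5119018554688, -203.06651306152344), (136.5140838623047, 6.871256351470947), 6.7201948165893555)
t 24.7 tcp [ 0.4435 -0.372   0.1827] yaw 94.17 q7 0.57 w 1.003 F [-0.8  0.4 -1. ]
(0.4435, -0.3724, 0.034, 74) -> [0.0, 0.1, 20.2] [-0.0, -0.0, 0.1487] rows>= 3.0
(0.54, -0.26, 0.2, 74) -> [0.0, 0.1, 20.2] [0.1047, 0.1044, -0.0176] rows>= 3.0
```

View pics/w9.png

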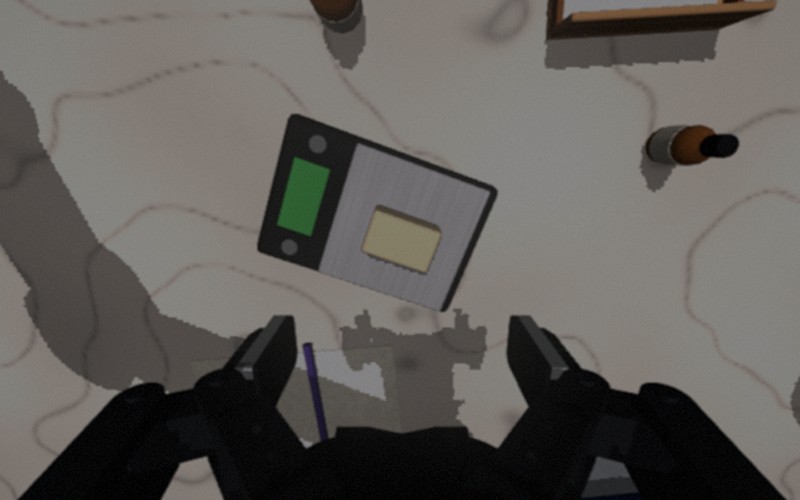

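The bar lies flat in the middle of the steel plate, at (401,240) on the picture, and measured centred within 1 mm. It has been free for over 1 s. Now I regrip it over its length.

>>> apply_moves:
  targets:
    - [[0,0,10,-0.0001,0,0.03,0],[0,0,20.2,-0.0003,0,0.06,0],[0,0,20.2,-0.0003,0,0.09,0],[0,0,20.2,-0.0003,0,0.12,0],[0,0,20.2,-0.0003,0,0.143,0],[0,0,20.2,-0.0003,0,0.15,0],[0,0,20.2,-0.0003,0,0.15,0.1],[0,0,20.2,-0.0003,0,0.15,1],[0,0,20.2,-0.0003,0,0.15,1],[0,0,20.2,-0.0003,0,0.15,1],[0,0,20.2,-0.0003,0,0.15,1]]
  force: 30

```text
time_s: 26.08
tcp_pos: [0.4445, -0.3734, 0.0341]
ee_rot: [[0.276, 0.961, 0.002], [0.961, -0.276, -0.004], [-0.004, 0.003, -1.0]]
contact_force: [0.0, 1.3, 6.0]
gripper_width: 0.649
```

>>> apply_moves:
  targets:
    - [[0,0,0,0,0,-0.01,1],[0,0,0,0,0,-0.035,1],[0,0,0,0,0,-0.07,1],[0,0,0,0,0,-0.11,1],[0,0,-5,0.03,0.021,-0.14,1],[0,0,-12,0.07,0.05,-0.145,1],[0,0,-18,0.11,0.079,-0.145,1],[0,0,-22.7,0.145,0.104,-0.145,1],[0,0,-22.7,0.161,0.115,-0.145,1],[0,0,-22.7,0.161,0.115,-0.145,1],[0,0,-22.7,0.161,0.115,-0.145,1]]

```text
time_s: 27.45
tcp_pos: [0.5975, -0.2525, 0.1787]
ee_rot: [[-0.112, 0.994, -0.0], [0.994, 0.112, -0.007], [-0.007, -0.001, -1.0]]
contact_force: [-0.5, -1.1, -0.5]
gripper_width: 0.646
```

```bash
python3 - <<'E'
from h import *
c=camera("wrist"); save(c,"w10",None,1.25);np.savez("w10.npz",**{k:c[k] for k in("color","z_map","camera_matrix","extrinsics")})
s=read_state(); p=s["tcp_pos"]; bar(c,p[:2],p[2]+.024)
W=cloud(c)
t=(W[...,2]>.042)&(W[...,2]<.050)&(abs(W[...,0]-.6)<.12)&(abs(W[...,1]+.12)<.13)
n,l,st,_=cv2.connectedComponentsWithStats(t.astype(np.uint8))
for i in range(1,n):
    if st[i,4]>200: print("wall",st[i,4],cv2.minAreaRect((W[l==i][:,:2]*1000).astype(np.float32)))
t=(W[...,2]>.0055)&(W[...,2]<.0105)&(abs(W[...,0]-.6125)<.08)&(abs(W[...,1]+.177)<.05); t=cv2.morphologyEx(t.astype(np.uint8),cv2.MORPH_OPEN,np.ones((3,3)))
n,l,st,_=cv2.connectedComponentsWithStats(t)
for i in range(1,n):
    if st[i,4]>200: print("floor",st[i,4],cv2.minAreaRect((W[l==i][:,:2]*1000).astype(np.float32)),np.median(W[l==i],0))
finds(c,["liner"]); rows((.6125,-.1773,.1,96.7))
E
```

```text
bar 7743 z 0.2015 ((597.537353515625, -249.98646545410156), (57.11632537841797, 35.51081848144531), 6.447123050689697) ((597.8677978515625, -251.8759307861328), (56.892032623291016, 36.842105865478516), 6.376382350921631)
wall 1488 ((603.4177856445312, -99.72723388671875), (135.14686584472656, 6.662303924560547), 6.771078109741211)
wall 1175 ((609.491455078125, -151.31158447265625), (135.30091857910156, 6.06388521194458), 6.451873779296875)
wall 962 ((615.7339477539062, -202.82574462890625), (134.322021484375, 6.2186784744262695), 6.715569496154785)
floor 232 ((555.3305053710938, -140.1061553955078), (23.95225715637207, 14.88760757446289), 86.78518676757812) [ 0.554688   -0.14092124  0.00644836]
floor 5469 ((612.8125610351562, -176.83587646484375), (126.69319152832031, 45.845130920410156), 6.450267314910889) [ 0.61209079 -0.176267    0.00763038]
liner 0.7 [ 0.6118 -0.1787  0.0061] [343. 114.]
t 27.55 tcp [ 0.5976 -0.2526  0.1789] yaw 96.44 q7 0.29 w 0.645 F [ 1.5  0.3 -0.9]
(0.6125, -0.1773, 0.1, 96.7) -> [-0.0, 0.4, -0.3] [0.0736, 0.0233, 0.0785] rows>= 2.0
```

View pics/w10.png

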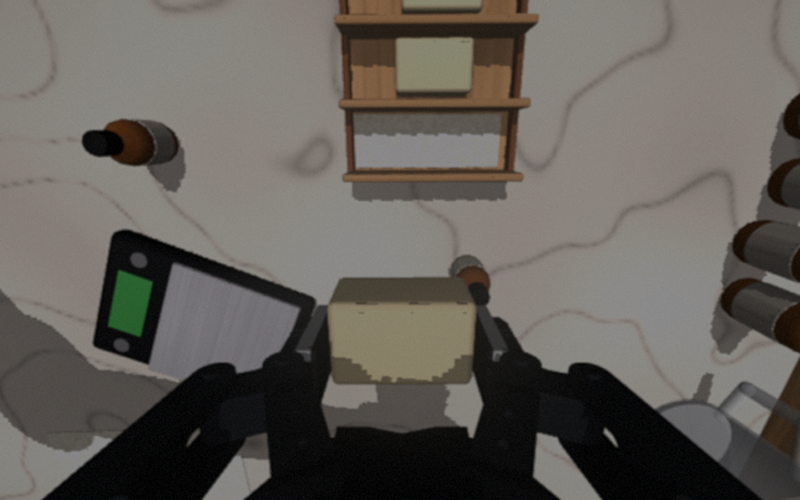

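The view shows the empty white-lined cell at (428,140), between walls at z .046. The held bar is at (402,330), square to the cell.

>>> apply_moves:
  targets:
    - [[0,0.3,-0.2,0.02,0.006,0,1],[0,0.3,-0.2,0.05,0.015,0,1],[0,0.3,-0.2,0.07,0.022,0.02,1],[0,0.3,-0.2,0.073,0.0232,0.05,1],[0,0.3,-0.2,0.073,0.0232,0.08,1],[0,0.3,-0.2,0.073,0.0232,0.1,1],[0,0.3,-0.2,0.073,0.0232,0.11,1],[0,0.3,-0.2,0.073,0.0232,0.11,1]]

```text
time_s: 28.55
tcp_pos: [0.6121, -0.1776, 0.0682]
ee_rot: [[-0.116, 0.993, -0.001], [0.993, 0.116, -0.001], [-0.0, -0.001, -1.0]]
contact_force: [-0.2, 0.4, -0.3]
gripper_width: 0.647
```

```bash
python3 - <<'E'
from h import *
c=camera("wrist"); s=read_state(); p=s["tcp_pos"]; bar(c,p[:2],p[2]+.0227)
print(np.array(s["ee_rot"]).round(4).tolist()); rows((.6125,-.1775,.0145,96.6))
W=cloud(c)
t=(W[...,2]>.042)&(W[...,2]<.050)&(abs(W[...,0]-.6)<.12)&(abs(W[...,1]+.12)<.13)
n,l,st,_=cv2.connectedComponentsWithStats(t.astype(np.uint8))
for i in range(1,n):
    if st[i,4]>200: print("wall",st[i,4],cv2.minAreaRect((W[l==i][:,:2]*1000).astype(np.float32)))
E
```

```text
bar 7921 z 0.091 ((611.6654663085938, -175.24649047851562), (58.50877380371094, 36.01649856567383), 6.661373615264893) ((612.02734375, -177.02337646484375), (57.70208740234375, 36.63979721069336), 7.002776145935059)
[[-0.1157, 0.9933, 0.0009], [0.9933, 0.1157, -0.001], [-0.0011, 0.0008, -1.0]]
t 28.6 tcp [ 0.6129 -0.1778  0.0691] yaw 96.64 q7 0.13 w 0.647 F [ 0.   0.2 -0.9]
(0.6125, -0.1775, 0.0145, 96.6) -> [0.0, 0.1, 0.0] [0.0004, -0.0004, 0.0546] rows>= 1.0
wall 903 ((597.6270141601562, -50.80248260498047), (134.267578125, 1.5269975662231445), 6.6268086433410645)
wall 2753 ((603.6184692382812, -99.65300750732422), (135.414794921875, 5.708386421203613), 6.669241905212402)
wall 2455 ((609.3974609375, -150.84765625), (135.53836059570312, 6.21438455581665), 6.6572489738464355)
```

Bar and cell agree within 1 mm, so I lower it.

>>> apply_moves:
  targets:
    - [[0,0,0,0.0005,-0.0002,0.012,1],[0,0,0,0.0005,-0.0002,0.026,1],[0,0,0,0.0005,-0.0002,0.038,1],[0,0,0,0.0005,-0.0002,0.047,1],[0,0,0,0.0005,-0.0002,0.051,1],[0,0,0,0.0005,-0.0002,0.053,1],[0,0,0,0.0005,-0.0002,0.053,1]]

```text
time_s: 29.48
tcp_pos: [0.6129, -0.1774, 0.0163]
ee_rot: [[-0.116, 0.993, 0.001], [0.993, 0.116, -0.001], [-0.001, 0.001, -1.0]]
contact_force: [-0.3, -0.1, -1.6]
gripper_width: 0.643
```

```bash
python3 - <<'E'
from h import *
c=camera("wrist"); s=read_state(); p=s["tcp_pos"]; bar(c,p[:2],.0375)
rows()
E
```

```text
bar 8157 z 0.0391 ((612.7316284179688, -176.22503662109375), (59.046878814697266, 37.25874328613281), 6.556769847869873) ((612.8825073242188, -176.67926025390625), (57.82733154296875, 36.82960510253906), 6.574124336242676)
t 29.52 tcp [ 0.613  -0.1774  0.0165] yaw 96.64 q7 0.11 w 0.652 F [ 1.  -0.3 -0.6]
```

>>> apply_moves:
  targets:
    - [[0,0,0,0,0,0.001,1],[0,0,0,0,0,0.0019,1],[0,0,0,0,0,0.002,1],[0,0,0,0,0,0.002,0.25],[0,0,0,0,0,0.002,0.15],[0,0,0,0,0,0.001,0.12],[0,0,0,0,0,-0.01,0.12],[0,0,0,0,0,-0.04,0.12],[0,0,0,0,0,-0.08,0.1],[0,0,0,-0.03,0,-0.13,0],[0,0,0,-0.09,0,-0.16,0],[0,0,0,-0.09,0,-0.16,0]]

```text
time_s: 31.02
tcp_pos: [0.6237, -0.275, 0.1806]
ee_rot: [[-0.106, 0.994, 0.008], [0.994, 0.106, -0.009], [-0.01, 0.007, -1.0]]
contact_force: [-0.3, 0.4, -0.2]
gripper_width: 1.002
```

```bash
python3 - <<'E'
from h import *
c=camera("wrist"); save(c,"w11",(100,0,580,300),1.5); bar(c,(.6127,-.177),.0375)
print(read_state()["contact_force"])
d=camera("top"); W=cloud(d); m=(W[...,2]>.018)&(W[...,2]<.034)&(np.hypot(W[...,0]-.598,W[...,1]-.14)<.11); print("lid top",cv2.minEnclosingCircle((W[m][:,:2]*1000).astype(np.float32)),W[m][:,2].mean())
finds(d,["jar_a","vial_a","cup","weight","lid_knob"]); rows((.5,0.05,.3,96))
E
```

```text
bar 2471 z 0.0376 ((613.32421875, -177.44068908691406), (55.06415557861328, 35.48192596435547), 7.408098220825195) ((613.3028564453125, -177.217041015625), (55.387210845947266, 35.87087631225586), 7.365660667419434)
[ 0.02437988 -0.60783105 -0.05611131]
lid top ((598.6213989257812, 138.99212646484375), 89.43762969970703) 0.025618932322232973
jar_a 0.74 [0.6689 0.312  0.0452] [263. 159.]
jar_a 0.58 [ 0.6117 -0.1741  0.0382] [398. 170.]
jar_a 0.47 [0.4783 0.0068 0.0361] [350. 208.]
jar_a 0.37 [ 0.6551 -0.2792  0.0395] [426. 157.]
vial_a 0.45 [ 0.6544 -0.2805  0.0385] [427. 157.]
cup 0.67 [7.558e-01 3.000e-04 2.380e-02] [347. 136.]
cup 0.46 [ 0.6567 -0.279   0.0394] [426. 157.]
weight 0.57 [0.3843 0.2052 0.0339] [295. 237.]
lid_knob 0.74 [0.5921 0.1435 0.0266] [310. 179.]
lid_knob 0.47 [0.478  0.0111 0.0362] [349. 208.]
lid_knob 0.43 [ 0.5794 -0.1859  0.007 ] [401. 181.]
t 31.38 tcp [ 0.623  -0.2644  0.1758] yaw 96.81 q7 0.3 w 1.0 F [-0.1  0.2  0.7]
(0.5, 0.05, 0.3, 96) -> [0.0, -0.0, 0.8] [0.3268, -0.0848, -0.1241] rows>= 6.0
```

View pics/w11.png

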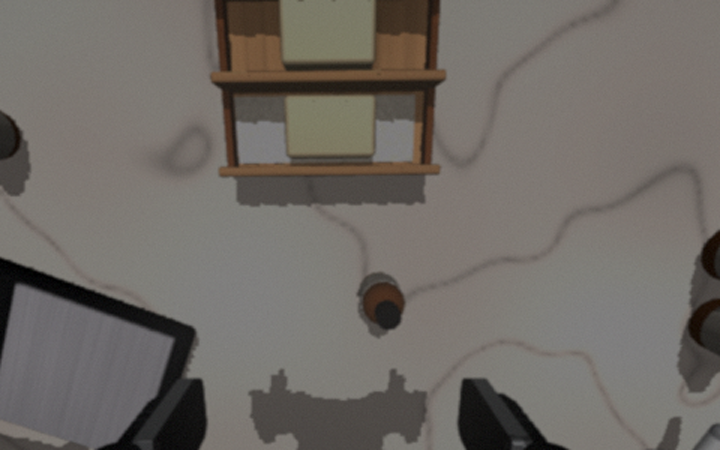

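The bar lies flat and lengthwise in the lined cell at (330,125), centred to under 1 mm, and the vial at (385,300) is untouched. The arm is clear, so I hand the job in.

```bash
python3 -c "
from workcell import *
print(sign_off(), read_state()['time_s'])"
```

```text
the job is handed in; nothing more can be done
the job is handed in; nothing more can be done
```

I finished the job in the order asked and handed it in at about 31 s of the 72 s allowed; `sign_off()` gives no verdict.

- **Tap:** I turned it clockwise to about 1.37 rad (measured) before lifting the lid; fully open counts from 1.2. I stopped just short of the 1.45 stop.
- **Lid:** It came off level and stands flat, same way up, on the cork mat. Its centre is within about 2 mm of the mat's, by both the wrist and top cameras.
- **Weighing:** The bar lay flat on the steel plate, within 1 mm of its middle. I let go of it for well over a second.
- **Tray:** The bar lies flat and lengthwise in the lined cell, top at 37.6 mm against 37.5 mm expected. It is within 1 mm of the middle and turned less than 1° from the cell.
- **Bystanders:** Both jars, one of the vials, the cup and the weight were found within a few millimetres of where they started. The last picture shows the neighbouring soap bar in its place.

**Not confirmed:** In the last top picture the finder did not report the second vial, near the scale. The wrist picture taken with the bar over the tray shows it standing. I did not re-measure the third soap bar. The finder also gave a few low-confidence wrong labels, which I discounted.

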